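Hold the desk bin open by its pedal

TASK

My hands are full of rubbish, so please hold the little steel pedal bin open for me: the TV remote has slipped under its pedal, so first push the remote along the desk until it is clear of the pedal, without picking it up. Then press the pedal gently all the way down with the fingertips so that the lid stands fully open, and finish while still holding the pedal down. Do not touch the lid, do not tip or shove the bin, and leave everything else on the desk as it is.

Things in the scene. Friction and masses are not known exactly. Their poses are not given: they have to be found in the camera images.
- bin: Round steel table-top pedal bin, 110 mm across (black floor ring 120), 179 mm high with lid shut, loose on the desk, about 1.4 kg (+-20%). Origin: centre of its underside. x points from the pedal to the lid's hinge at the back, z up; the pedal is on the -x side, facing roughly towards the robot. It slides if shoved, and tips forward if the pedal is pressed with over about 15 N
- bin_pedal (a joint): Pedal, one end of a rocking lever whose other end lifts a rod that swings the lid up. It pivots on a line along the bin's y, 12 mm in front of the bin's centre, 19 mm above the desk. Rad: 0 up at rest, grows as it is pressed, 0.20 fully down at its stop. Takes about 4 to 7 N on the plate all the way; a spring brings it back up when let go
- pedal_plate (a point): Centre of the top of the pedal's steel plate, 50 (along the bin's x) x 60 x 5 mm, outer edge 119 mm from the bin's centre. At rest it slopes up outwards 0.10 rad, this point 95 mm in front of the bin's centre, 30 mm above the desk; fully pressed it slopes down outwards 0.10 rad, this point about 14 mm above the desk. The bin's wall is 40 mm behind this point
- bin_lid (a joint): The round steel lid of the bin, hinged at the back of the bin's rim, 165 mm above the desk. Value in rad: 0 shut, 1.15 fully open; it turns 5.75 times as far as the pedal
- lid_front (a point): Front edge of the lid, above the pedal: 57 mm in front of the bin's centre and 169 mm up when the lid is shut; open, it is about 270 mm up
- remote: Black TV remote with grey buttons, 140 x 40 x 18 mm, about 90 g, lying flat on the desk with one end (its head) 20 to 35 mm under the pedal plate, so the pedal cannot go down. Origin: under the middle of the head end, on the desk; x points out of the head end (towards the bin), so the body runs 140 mm along -x; z up
- remote_middle (a point): Centre of the remote control: 70 mm from either end, 9 mm above its underside
- keyboard: White computer keyboard, 145 x 440 x 26 mm, behind the bin (bystander). Origin: on the desk, middle of its long edge nearest the robot
- mouse: White computer mouse, 106 x 62 x 36 mm (bystander). Origin: centre of the underside
- mug: White mug, 82 mm across, 95 mm high (bystander). Origin: centre of the underside
- drink_can: Plain metal drink can, 66 mm across, 122 mm high (bystander). Origin: centre of the underside
- notes: Block of notepaper, 76 x 76 x 17 mm, beside the bin (bystander). Origin: centre of the underside
- stapler: Black stapler, 135 x 36 x 57 mm, beside the bin (bystander). Origin: centre of the underside
- pen_cup: Dark metal cup of pens, 76 mm across, 180 mm high with the pens (bystander). Origin: centre of the underside
- glasses_case: Grey spectacle case, 160 x 63 x 40 mm (bystander). Origin: centre of the underside
Not all that is in view belongs to the job. Several things have the shape of the bin; the one meant has the colours described above.

How it is judged:
By the outcome, as a careful person would: the job done as asked, in the order asked, and still so for the second after the job is handed in, while the arm keeps its last pose, push and grip.
It also fails if it takes over 48 s, if anything falls off the work surface, if the arm or the gripper's body presses on something with over 40 N, if the wrist force passes 120 N, or if a joint passes its speed limit or range.

ROBOT

A 6-joint arm with a two-finger parallel gripper is mounted at the origin on the work surface. World frame = base frame: x ahead of the robot, y to its left, z up, the work surface at z = 0. Lengths are in mm, angles in rad, forces in N, time in s.
With the tool pointing down it reaches from about 400 to 925 mm from the base axis. Payload 12.5 kg.
Tool frame: the origin (TCP) lies on the front face of the gripper's body, between the roots of the fingers; the fingertips stand 78 mm ahead of it and the grasp point (between the pads) lies 59 mm ahead of it (env.nose_length is the distance from the TCP to the fingertips, in mm); z points along the fingers, y is the line along which they close (so a half turn about z gives the same grasp; the last joint's range is limited). The gripper opens to 95 mm and grips with 3 to 60 N. Pads are 20 mm wide; open, the fingers measure 119 mm over their backs; the gripper's body (75 mm by 180 mm) begins 59 mm behind the grasp point.
Start: joints at [1.208, 0.491, 1.559, -0, 1.092, -0.106], TCP at [158.721, 604.521, 292.261] pointing down, gripper open.
Joint ranges: [-3.1, 3.1], [-0.84, 2.19], [0.05, 2.79], [-1.13, 4.28], [0.06, 2.93], [-2.69, 2.69]. Speed limits (rad/s): [2.22, 2.22, 2.79, 3.14, 3.14, 3.14].

INTERFACE

Orientations are given as [roll, pitch, yaw] about the fixed x, y, z axes, in that order (R = Rz(yaw) Ry(pitch) Rx(roll)).
In Python, from cell import env gives the robot as it stands.
- The arm moves only by the tool jog_arm, never from a script. Its argument "motion" is a list of rows, each a list of 7 numbers: the turn, a rotation vector about the tool's x, y, z in degrees, then the shift along the tool's x, y, z in mm, then the finger opening in mm, from 0 to 95.1. In form: [[wx, wy, wz, x, y, z, hand], ...]. A call has 1 to 10 rows; each row shifts and turns the commanded pose from where the row before left it, along the tool's axes as they then stand; what a row does not reach is not made up. A row lasts 1/8 s, in which the tool goes at most 62.5 mm and 10.7 degrees, less where a joint would pass 70% of its speed; a pose out of reach is approached as far as the arm can. A call is refused whole if a number of a shift passes 62.5 or a number of a turn 10.7, either way. A call with a gripper value outside its range is refused whole. The fingers move at their own pace and stop on an object; the grip force is fixed at half the most. Time passes only in rows, so rows that do not move let the fingers close. It gives the time, the measured TCP pose, the force, the opening and the grip force at its end, in the units of the state.
- env.state(): the state, without advancing time (a new reading comes with each control period).
- env.read_camera(name): name is "scene" or "top"; returns a dict with "color" (384x512x3 uint8, red, green, blue), "z_map" (384x512 float32, mm along the optical axis (not along the pixel's ray), 0 where there is no reading), "camera_matrix" (3x3 intrinsics, pixels), "k1" (the pictures are not rectified: a ray, as slopes to the right and down, at radius r is drawn at 1 + k1 r^2 times it, then the intrinsics apply), "world_to_cam" (4x4, takes a point from world to camera coordinates). Camera axes: x right, y up, looking along -z (the intrinsics and any distortion apply to the point x, -y, -z); pixel columns grow to the right and rows downward; lengths in mm; the calibration is good to about 2 mm. A picture is of the moment at which its call begins.
- env.job_done(): hands the job in; it is judged then, once.
Trained networks look in the newest picture that a camera, given by its name, has taken for a name from the list of things; names that differ only in an ending like _2 or _b are one class to them, and where a whole thing is asked for, a point or a joint stands for the part that bears it (a point fixed in the world has none). Each returns a list of dicts, best first, with "score" (0 to 1); they miss things now and then, are a little off and sometimes report something else, mostly with a low value. They report only what shows in the picture. A call takes as long as a camera call. They do not tell look-alikes from the thing itself.
- env.recognise(camera, thing): "location" ([column, row] in pixels, amid what is visible of it).
The state is a dict: "t": time; "joints": joint angles; "qvel": joint speeds; "tau": joint torques, N m; "eef_pos": TCP position; "tcp_rot": TCP orientation; "ft_force": force on the tool from outside, world axes, zero at the start; "moment": the same for the moment, N m; "opening": opening from 0.0 (shut) to 1.0 (fully open); "grip_force": force on a finger pad.
Only numpy, scipy, OpenCV 4.12 (cv2) and the standard library are available. Lean on these libraries where they do the work, as an engineer would, in place of code of your own. Each camera call takes 0.05 s, during which the arm holds its last target. There are 200 camera calls.

## Working session

There is one attempt and no reset: what is moved stays moved. The work goes in short steps, Python scripts to look and compute and a tool call to move; the robot and the scene stay as the last step left them, time stands still between calls to the robot, and variables do not carry over. Pictures are saved under pics/ and viewed, at most 10 in all, crops included, and the job is handed in when it is done.

Besides the shell and the picture viewer there is one more tool, called after "Call:" as name(argument=value, ...), one argument or row to a line, values as JSON. jog_arm: Moves the arm, as the interface text tells. Its arguments: {"type":"object","properties":{"motion":{"type":"array"}},"required":["motion"]}

```bash
mkdir -p pics; cat > h.py <<'E'
import numpy as np, cv2
from cell import env
def px2w(c,u,v,z=None):
    K=c["camera_matrix"];k=c["k1"]
    d=np.array([(u-K[0,2])/K[0,0],(v-K[1,2])/K[1,1]]);s=d.copy()
    for _ in range(20): s=d/(1+k*(s@s))
    T=np.linalg.inv(c["world_to_cam"]);o=T[:3,3];r=T[:3,:3]@np.array([s[0],-s[1],-1])
    if z is None: return o+r*c["z_map"][int(round(v)),int(round(u))]
    return o+r*(z-o[2])/r[2]
def cloud(c):
    K=c["camera_matrix"];k=c["k1"];v,u=np.mgrid[:384,:512]
    d=np.stack([(u-K[0,2])/K[0,0],(v-K[1,2])/K[1,1]],-1);s=d.copy()
    for _ in range(20): s=d/(1+k*(s**2).sum(-1,keepdims=True))
    T=np.linalg.inv(c["world_to_cam"])
    r=np.dstack([s[...,0],-s[...,1],-np.ones(u.shape)])
    return T[:3,3]+(r*c["z_map"][...,None])@T[:3,:3].T
E
python3 - <<'E'
from h import *
for n in("scene","top"):
    c=env.read_camera(n);cv2.imwrite(f"pics/{n}1.png",cv2.resize(c["color"][...,::-1],(800,600)))
    for t in("bin","pedal_plate","remote","lid_front"):
        for d in env.recognise(n,t)[:3]:
            u,v=d["location"];print(n,t,round(d["score"],2),[round(u),round(v)],px2w(c,u,v).round())
print(env.state())
E
```

```text
scene bin 0.83 [265, 211] [686. -54. 166.]
scene bin 0.71 [271, 154] [397. 155. 123.]
scene bin 0.59 [160, 222] [ 527. -353.  133.]
scene pedal_plate 0.65 [241, 219] [559. -74.  27.]
scene pedal_plate 0.62 [274, 178] [437. 146.  30.]
scene pedal_plate 0.62 [188, 233] [ 521. -264.   29.]
scene remote 0.7 [244, 262] [ 746. -168.   48.]
scene remote 0.6 [361, 174] [644. 400.  93.]
scene remote 0.58 [220, 212] [ 484. -119.   21.]
scene lid_front 0.75 [274, 138] [378. 181. 175.]
scene lid_front 0.74 [267, 198] [651. -23. 181.]
scene lid_front 0.73 [159, 202] [ 483. -332.  177.]
top bin 0.77 [336, 230] [ 456. -318.  179.]
top bin 0.68 [257, 184] [609. -36. 179.]
top bin 0.6 [194, 250] [370. 176. 180.]
top pedal_plate 0.75 [210, 232] [449. 133.  32.]
top pedal_plate 0.63 [259, 209] [544. -50.  24.]
top pedal_plate 0.47 [312, 224] [ 492. -252.   34.]
top remote 0.58 [273, 228] [ 473. -106.   26.]
top remote 0.4 [260, 207] [549. -53.  30.]
top lid_front 0.85 [191, 249] [374. 184. 181.]
top lid_front 0.77 [343, 228] [ 463. -342.  176.]
top lid_front 0.68 [251, 176] [639. -13. 179.]
{'t': 0.5, 'joints': array([ 1.20843473e+00,  4.90927880e-01,  1.55891647e+00, -2.81996597e-06,
        1.09169401e+00, -1.05612910e-01]), 'qvel': array([ 0.00174769, -0.00070644, -0.00051747,  0.00132565, -0.0013208 ,
       -0.00061174]), 'tau': array([-9.91878624e-04, -6.12050056e+01, -2.58285499e+01,  6.91746315e-02,
        4.47406189e-02, -4.82890570e-06]), 'eef_pos': array([158.69956176, 604.52324575, 292.23793533]), 'tcp_rot': array([3.14153893e+00, 8.21195254e-06, 2.88484527e+00]), 'ft_force': array([ 0.49485326, -0.49055632, -0.33262571]), 'moment': array([ 0.06326617,  0.02471513, -0.0207039 ]), 'grip_force': 0.0, 'opening': 0.9994931906524366}
```

View pics/scene1.png

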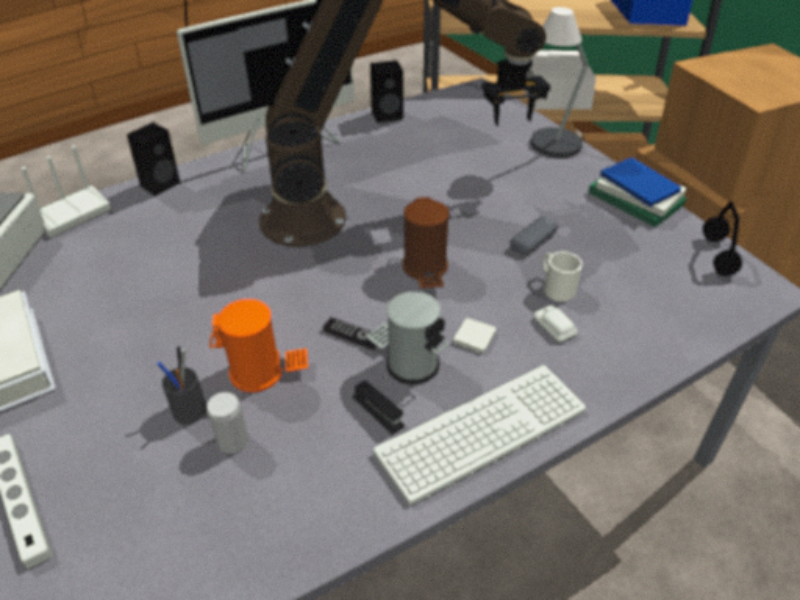

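View pics/top1.png

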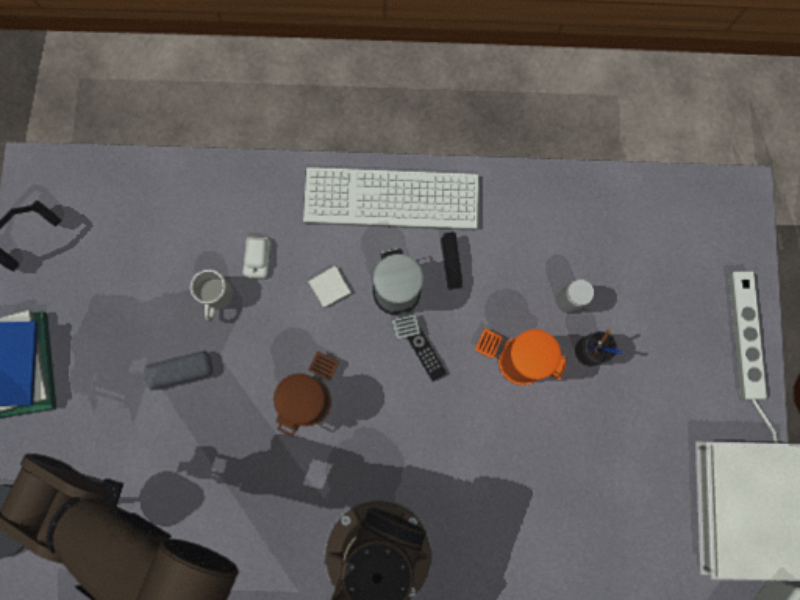

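The steel bin is at (398,285) in the top picture with its pedal at (405,327). The remote runs from (415,335) to (433,378), with its head under the plate. The brown and orange bins are look-alikes. Next I'll measure the poses.

```bash
python3 - <<'E'
from h import *
c=env.read_camera("top");P=cloud(c);im=c["color"].astype(int)
A=P[(abs(P[...,0]-620)<90)&(abs(P[...,1]+40)<90)&(P[...,2]>160)]
(cx,cy),r=cv2.minEnclosingCircle(A[:,:2].astype(np.float32));print("lid",cx,cy,r,A.mean(0),len(A))
m=(abs(P[...,0]-545)<45)&(abs(P[...,1]+55)<45)
bright=im.min(-1)>110; dark=im.max(-1)<75
v,u=np.nonzero(m&bright&(P[...,2]<60))
W=np.array([px2w(c,a,b,30) for a,b in zip(u,v)]);print("plate",cv2.minAreaRect(W[:,:2].astype(np.float32)),W.mean(0),len(W),np.median(P[v,u,2]))
m=(P[...,0]>420)&(P[...,0]<545)&(P[...,1]<-40)&(P[...,1]>-150)&(P[...,2]>8)&(P[...,2]<40)&~bright
v,u=np.nonzero(m);W=np.array([px2w(c,a,b,18) for a,b in zip(u,v)]);print("remote",cv2.minAreaRect(W[:,:2].astype(np.float32)),W.mean(0),len(W),np.median(P[v,u,2]))
print(cv2.boxPoints(cv2.minAreaRect(W[:,:2].astype(np.float32))))
x=c["color"][185:260,225:310,::-1];cv2.imwrite("pics/crop.png",cv2.resize(x,None,fx=8,fy=8,interpolation=cv2.INTER_CUBIC)[:600,:800])
print(np.round(P[196:236:3,250:290:4,2]))
E
```

```text
lid 638.7496948242188 -23.007062911987305 62.864192962646484 [635.52443374 -24.71238561 175.59385558] 818
plate ((539.53515625, -55.59843063354492), (75.1524887084961, 80.20393371582031), 87.619873046875) [539.55046685 -49.10586692  30.        ] 115 29.803539076300467
remote ((484.1622009277344, -95.34580993652344), (108.57070922851562, 123.57505798339844), 88.55734252929688) [481.50990412 -99.5082055   18.        ] 385 18.83983248706545
[[ 421.02756  -148.05836 ]
 [ 544.5635   -151.16954 ]
 [ 547.2969    -42.633255]
 [ 423.76093   -39.52208 ]]
[[ 9.700e+01  9.800e+01  9.600e+01  3.900e+01  4.000e+00  1.200e+01
   0.000e+00  1.000e+00 -1.000e+00 -6.000e+00]
 [ 1.900e+01  4.000e+01  2.300e+01  1.000e+00  2.000e+00 -8.000e+00
  -8.000e+00  4.000e+00  1.000e+01 -1.000e+00]
 [-5.000e+00  9.000e+00  2.300e+01  3.100e+01  1.000e+00 -5.000e+00
  -7.000e+00  2.000e+00 -5.000e+00 -4.000e+00]
 [-2.000e+00  3.000e+01  3.100e+01  2.600e+01  2.200e+01  8.000e+00
  -2.000e+00  3.000e+00 -3.000e+00 -0.000e+00]
 [ 2.000e+00  3.100e+01  3.400e+01  2.900e+01  2.800e+01  0.000e+00
   7.000e+00  5.000e+
[... 361 characters left out ...]
.000e+00]
 [ 3.000e+00  2.000e+00  0.000e+00 -1.000e+00  2.600e+01  1.900e+01
   9.000e+00  6.000e+00  9.000e+00  2.000e+00]
 [ 7.000e+00 -2.000e+00 -2.000e+00  2.000e+00  1.200e+01  1.841e+03
   2.000e+01  3.000e+00 -9.000e+00  4.000e+00]
 [ 1.000e+00  0.000e+00  1.000e+00  0.000e+00  1.800e+01  1.900e+01
   1.500e+01  3.000e+00  3.000e+00 -6.000e+00]
 [-2.000e+00  1.000e+01 -2.000e+00  2.000e+00 -5.000e+00  2.600e+01
   1.500e+01  2.100e+01 -2.000e+00  2.000e+00]
 [-1.000e+00  7.000e+00 -7.000e+00  9.000e+00 -1.000e+01  2.200e+01
   2.000e+01  1.900e+01  9.000e+00  6.000e+00]
 [-1.100e+01  3.000e+00 -1.000e+00 -6.000e+00 -3.000e+00 -4.000e+00
   2.000e+01  2.200e+01  1.600e+01 -1.000e+01]]
```

View pics/crop.png

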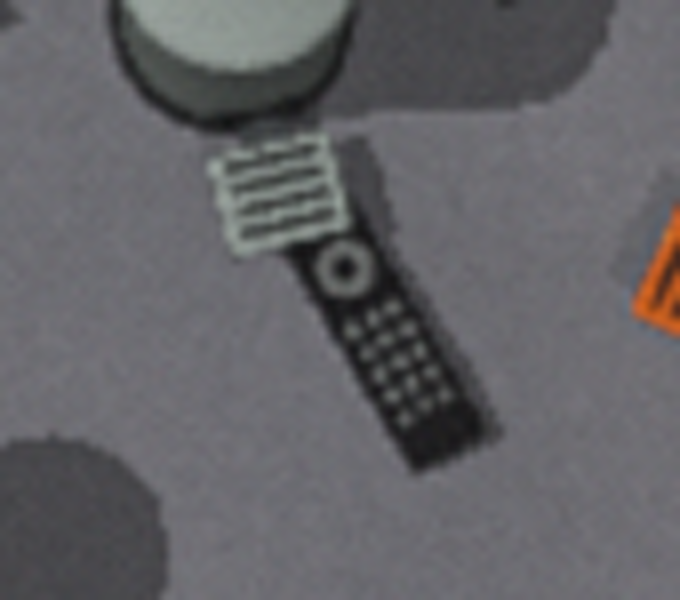

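The crop shows the plate corners at about (212,165), (325,133), (350,225) and (238,253). The remote's tail corners are at about (415,472) and (487,432), with the remote leaving the plate between (285,245) and (352,208).

```bash
python3 - <<'E'
from h import *
c=env.read_camera("top")
f=lambda x,y,z:px2w(c,225+(x-3.5)/8,185+(y-3.5)/8,z)[:2]
pl=np.array([f(212,163,27.5),f(325,133,27.5),f(350,225,32.5),f(238,253,32.5)]);print(pl.round(1),pl.mean(0))
d=(pl[0]+pl[1]-pl[2]-pl[3])/2;e=pl[0]-pl[1];print("size",np.linalg.norm(d),np.linalg.norm(e),"yaw",np.arctan2(d[1],d[0]),np.arctan2(e[1],e[0])-np.pi/2)
t=np.array([f(415,472,18),f(480,432,18)]);h=np.array([f(285,245,18),f(352,208,18)]);print("remote",t.round(1),h.round(1),t.mean(0))
for a in (h-t): print("dir",np.arctan2(a[1],a[0]))
P=cloud(c);m=(P[...,2]>172)&(P[...,2]<186)&(abs(P[...,0]-615)<75)&(abs(P[...,1]+36)<75)
print("lid",np.median(P[m],0),m.sum(),P[m].min(0),P[m].max(0))
E
```

```text
[[556.9 -18.9]
 [573.1 -72.7]
 [528.4 -85.5]
 [513.3 -32.5]] [542.94611692 -52.42186118]
size 46.070774811211805 56.16739348432599 yaw 0.29014001669726264 0.29281748967072785
remote [[ 412.9 -119.8]
 [ 432.9 -150.4]] [[519.6 -55.2]
 [538.5 -87. ]] [ 422.90108138 -135.12890029]
dir 0.5445693291696966
dir 0.5408963666553993
lid [633.88518463 -24.78254458 176.66182586] 640 [578.56374292 -81.92674803 172.00300612] [688.14367699  28.53998107 185.83671734]
```

Call:
jog_arm(
  motion=[
    [0, 0, 0, -43, -21.5, 0, 56],
    [0, 0, 0, -43, -21.5, 0, 56],
    [0, 0, 0, -43, -21.5, 0, 56],
    [0, 0, 0, -43, -21.5, 0, 56],
    [0, 0, 0, -43, -21.5, 0, 56],
    [0, 0, 0, -43, -21.5, 0, 56],
    [0, 0, 0, -43, -21.5, 0, 56],
    [0, 0, 0, -45, -21.5, 0, 56],
  ],
)

```text
t: 1.6
eef_pos: [450.7, 349.1, 292.4]
tcp_rot: [3.141, 0.0, 2.885]
ft_force: [-0.2, 0.7, 0.3]
opening: 0.589
grip_force: 0.0
```

Call:
jog_arm(
  motion=[
    [0, 0, 0, -17, -47.5, 0, 56],
    [0, 0, 0, -17, -47.5, 0, 56],
    [0, 0, 0, -17, -47.5, 0, 56],
    [0, 0, 0, -17, -47.5, 0, 56],
    [0, 0, 0, -17, -47.5, 0, 56],
    [0, 0, 0, -17, -47.5, 0, 56],
    [0, 0, 0, -17, -47.5, 0, 56],
    [0, 0, 0, -17, -47.5, 0, 56],
    [0, 0, 0, -16, -47.5, 0, 56],
    [0, 0, 0, -16, -47.5, 0, 56],
  ],
)

```text
t: 2.85
eef_pos: [491.5, -153.5, 292.4]
tcp_rot: [3.142, 0.001, 2.885]
ft_force: [0.0, -0.5, 0.0]
opening: 0.589
grip_force: 0.0
```

Call:
jog_arm(
  motion=[
    [0, 0, 9, 0, 0, 0, 56],
    [0, 0, 9, 0, 0, 0, 56],
    [0, 0, 9, 0, 0, 0, 56],
    [0, 0, 9, 0, 0, 0, 56],
    [0, 0, 8.2, 0, 0, 0, 56],
    [0, 0, 0, 0, 0, 0, 56],
  ],
)

```text
t: 3.6
eef_pos: [491.6, -151.8, 292.3]
tcp_rot: [3.141, 0.0, 2.114]
ft_force: [0.5, -0.3, -0.6]
opening: 0.592
grip_force: 0.0
```

Call:
jog_arm(
  motion=[
    [0, 0, 0, 0, 0, 40, 56],
    [0, 0, 0, 0, 0, 40, 56],
    [0, 0, 0, 0, 0, 40, 56],
    [0, 0, 0, 0, 0, 40, 56],
    [0, 0, 0, 0, 0, 25, 56],
    [0, 0, 0, 0, 0, 15, 56],
    [0, 0, 0, 0, 0, 8, 56],
    [0, 0, 0, 0, 0, 0, 56],
  ],
)

```text
t: 4.6
eef_pos: [491.7, -151.9, 84.3]
tcp_rot: [3.141, 0.0, 2.114]
ft_force: [0.3, -0.5, 0.6]
opening: 0.589
grip_force: 0.0
```

```bash
python3 - <<'E'
from h import *
c=env.read_camera("scene");cv2.imwrite("pics/s2.png",cv2.resize(c["color"][150:290,150:337,::-1],(800,600),interpolation=cv2.INTER_CUBIC))
E
```

```text
(no output)
```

View pics/s2.png

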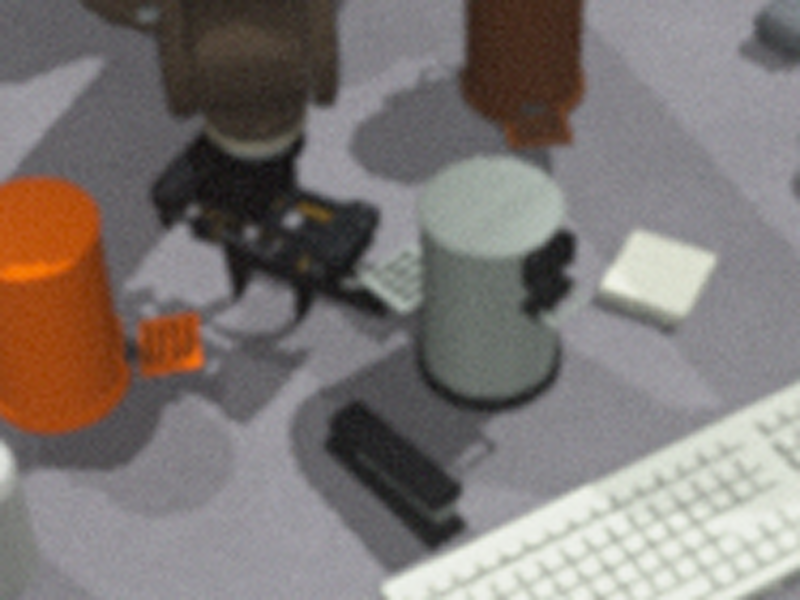

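The fingers, at (238,275) and (300,310), stand beside the remote on its far side, clear of the plate. I'll push it sideways now.

Call:
jog_arm(
  motion=[
    [0, 0, 0, 8, 0, 0, 56],
    [0, 0, 0, 8, 0, 0, 56],
    [0, 0, 0, 8, 0, 0, 56],
    [0, 0, 0, 8, 0, 0, 56],
    [0, 0, 0, 8, 0, 0, 56],
    [0, 0, 0, 8, 0, 0, 56],
    [0, 0, 0, 8, 0, 0, 56],
  ],
)

```text
t: 5.52
eef_pos: [462.4, -103.4, 84.2]
tcp_rot: [3.141, -0.0, 2.113]
ft_force: [1.0, -1.1, 0.5]
opening: 0.591
grip_force: 0.4
```

Call:
jog_arm(
  motion=[
    [0, 0, 0, 8, 0, 0, 56],
    [0, 0, 0, 8, 0, 0, 56],
    [0, 0, 0, 8, 0, 0, 56],
    [0, 0, 0, 8, 0, 0, 56],
    [0, 0, 0, 8, 0, 0, 56],
    [0, 0, 0, 6, 0, 0, 56],
    [0, 0, 0, 4, 0, 0, 56],
    [0, 0, 0, 3, 0, 0, 56],
  ],
)

```text
t: 6.52
eef_pos: [435.2, -58.3, 84.2]
tcp_rot: [3.142, -0.0, 2.113]
ft_force: [0.4, 0.0, -0.1]
opening: 0.592
grip_force: 0.2
```

```bash
python3 - <<'E'
from h import *
c=env.read_camera("top");s=env.read_camera("scene")
a=cv2.resize(c["color"][150:290,200:320,::-1],(510,595),interpolation=cv2.INTER_CUBIC)
b=cv2.resize(s["color"][180:240,200:300,::-1],(800,480),interpolation=cv2.INTER_CUBIC)
cv2.imwrite("pics/t3.png",a)
E
```

```text
(no output)
```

View pics/t3.png

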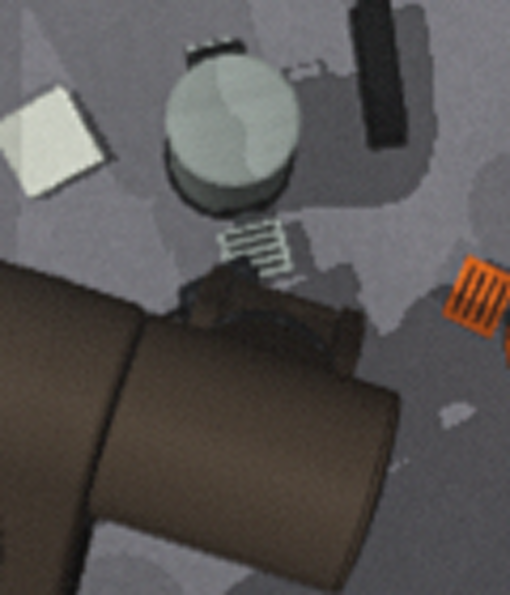

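The arm hides the remote. I'll back off and rise to see it.

Call:
jog_arm(
  motion=[
    [0, 0, 0, -10, 0, 0, 56],
    [0, 0, 0, -5, 0, -15, 30],
    [0, 0, 0, 0, 0, -40, 10],
    [0, 0, 0, -10, 0, -55, 0],
    [0, 0, 0, -40, 0, -50, 0],
    [0, 0, 0, -50, 0, -20, 0],
    [0, 0, 0, -50, 0, 0, 0],
    [0, 0, 0, -50, 0, 0, 0],
    [0, 0, 0, 0, 0, 0, 0],
  ],
)

```text
t: 7.75
eef_pos: [546.7, -245.0, 262.5]
tcp_rot: [3.141, 0.001, 2.111]
ft_force: [-0.0, -0.1, 0.6]
opening: 0.003
grip_force: 0.0
```

```bash
python3 - <<'E'
from h import *
c=env.read_camera("top");P=cloud(c)
print([(d["score"],d["location"]) for d in env.recognise("top","remote")],[(d["score"],d["location"]) for d in env.recognise("top","pedal_plate")])
cv2.imwrite("pics/t4.png",cv2.resize(c["color"][185:260,205:305,::-1],(800,600),interpolation=cv2.INTER_CUBIC))
m=(P[...,2]>172)&(P[...,2]<186)&(abs(P[...,0]-615)<75)&(abs(P[...,1]+36)<75)
print("lid",np.median(P[m],0))
E
```

```text
[(0.71, [249.5, 231.0])] [(0.59, [204.8, 229.5]), (0.54, [259.5, 209.4])]
lid [633.34497982 -24.2918721  176.96267163]
```

View pics/t4.png

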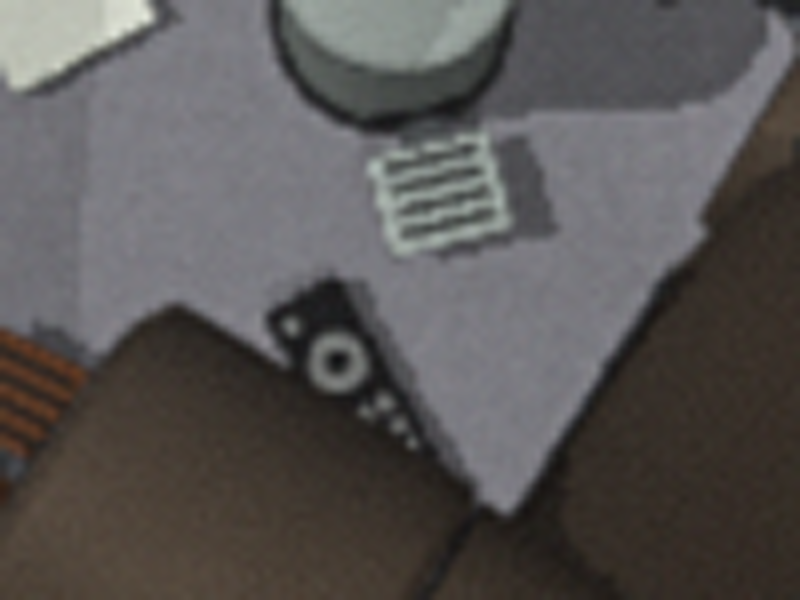

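The remote is fully clear: its head corner is at (340,280) and the plate's near edge is at about (400–510,250). The bin hasn't moved. I'll go above the pedal, turn, and lean the tool back by 15°.

Call:
jog_arm(
  motion=[
    [0, 0, 0, 43, 20, 0, 0],
    [0, 0, 0, 43, 20, 0, 0],
    [0, 0, 0, 43, 20, 0, 0],
    [0, 0, 0, 42, 21, 0, 0],
    [0, 0, -9.5, 0, 0, 0, 0],
    [0, 0, -9.5, 0, 0, 0, 0],
    [0, 0, -9.5, 0, 0, 0, 0],
    [0, 0, -9.5, 0, 0, 0, 0],
    [0, 0, -9.5, 0, 0, 0, 0],
    [0, 0, -9.5, 0, 0, 0, 0],
  ],
)

```text
t: 9.15
eef_pos: [526.2, -52.7, 263.4]
tcp_rot: [3.141, 0.0, 3.115]
ft_force: [-0.0, -0.2, -0.0]
opening: 0.008
grip_force: 0.0
```

Call:
jog_arm(
  motion=[
    [0, 0, -9.5, 0, 0, 0, 0],
    [0, 0, -9.3, 0, 0, 0, 0],
    [0, -7.5, 0, 0, 0, 0, 0],
    [0, -7.5, 0, 0, 0, 0, 0],
    [0, 0, 0, 0, 0, 0, 0],
  ],
)

```text
t: 9.78
eef_pos: [525.5, -53.1, 263.4]
tcp_rot: [3.141, 0.261, -2.847]
ft_force: [0.4, 0.1, 0.5]
opening: 0.01
grip_force: 0.0
```

```bash
python3 - <<'E'
from h import *
from scipy.spatial.transform import Rotation as R
s=env.state();M=R.from_euler("xyz",s["tcp_rot"]).as_matrix();print(M.round(3),s["eef_pos"],s["joints"].round(2))
print("down 130 + fix, tool axes:",M.T@(np.array([528.1,-56.8,125])-s["eef_pos"]));print("1mm down:",M.T@[0,0,-1])
E
```

```text
[[-0.925 -0.29   0.247]
 [-0.28   0.957  0.075]
 [-0.258  0.    -0.966]] [525.53108495 -53.09768817 263.36561524] [-0.28  0.34  1.94  0.23  0.66 -2.31]
down 130 + fix, tool axes: [ 34.35901019  -4.35174162 134.03682585]
1mm down: [ 2.57982627e-01 -4.55489813e-04  9.66149448e-01]
```

Call:
jog_arm(
  motion=[
    [0, 0, 0, 8, -1, 32, 0],
    [0, 0, 0, 9, -1, 35, 0],
    [0, 0, 0, 8, -1, 32, 0],
    [0, 0, 0, 6, -1, 22, 0],
    [0, 0, 0, 3.4, 0, 13, 0],
    [0, 0, 0, 0, 0, 0, 0],
  ],
)

```text
t: 10.52
eef_pos: [529.4, -56.2, 124.0]
tcp_rot: [3.139, 0.259, -2.846]
ft_force: [-0.4, 0.3, 0.3]
opening: 0.001
grip_force: 0.0
```

```bash
python3 - <<'E'
from h import *
c=env.read_camera("scene");cv2.imwrite("pics/s5.png",cv2.resize(c["color"][165:270,190:330,::-1],(800,600),interpolation=cv2.INTER_CUBIC))
print(env.state()["eef_pos"])
E
```

```text
[529.63011221 -56.37962463 124.65407377]
```

View pics/s5.png

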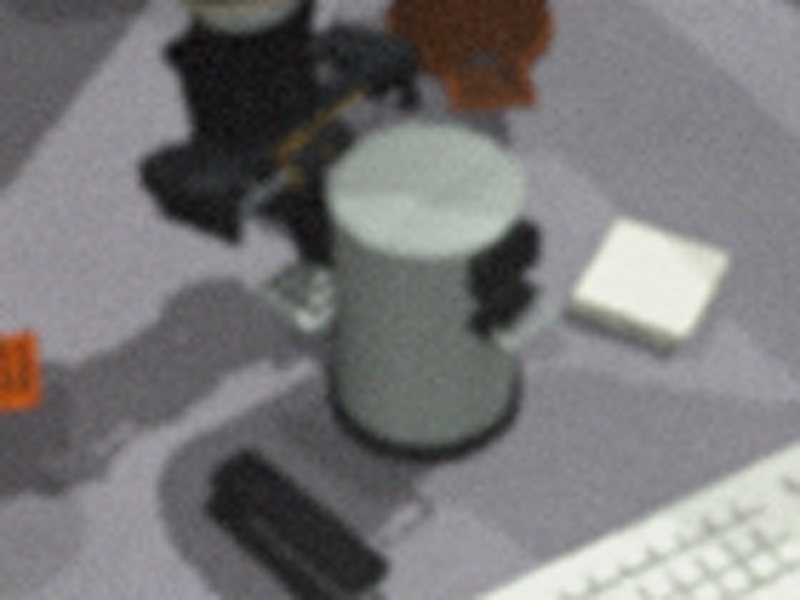

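The fingertips at (315,255) hang just above the plate. I'll press slowly and watch the force.

Call:
jog_arm(
  motion=[
    [0, 0, 0, 1, 0, 4, 0],
    [0, 0, 0, 1, 0, 4, 0],
    [0, 0, 0, 0.8, 0, 3, 0],
    [0, 0, 0, 0.5, 0, 2, 0],
    [0, 0, 0, 0.4, 0, 1.5, 0],
    [0, 0, 0, 0.4, 0, 1.5, 0],
    [0, 0, 0, 0.4, 0, 1.5, 0],
    [0, 0, 0, 0.4, 0, 1.5, 0],
  ],
)

```text
t: 11.58
eef_pos: [529.5, -56.9, 105.4]
tcp_rot: [-3.142, 0.262, -2.847]
ft_force: [-4.2, -0.6, 7.2]
opening: 0.01
grip_force: 3.4
```

Call:
jog_arm(
  motion=[
    [0, 0, 0, 0.4, 0, 1.5, 0],
    [0, 0, 0, 0.4, 0, 1.5, 0],
    [0, 0, 0, 0.4, 0, 1.5, 0],
    [0, 0, 0, 0, 0, 0, 0],
  ],
)

```text
t: 12.08
eef_pos: [529.3, -56.9, 100.6]
tcp_rot: [3.141, 0.262, -2.847]
ft_force: [-3.7, -1.7, 7.1]
opening: 0.008
grip_force: 3.0
```

Call:
jog_arm(
  motion=[
    [0, 0, 0, 0.8, 0, 1, 0],
    [0, 0, 0, 0.7, 0, 1, 0],
    [0, 0, 0, 0.4, 0, 1, 0],
    [0, 0, 0, 0.3, 0, 1, 0],
    [0, 0, 0, 0.3, 0, 1, 0],
  ],
)

```text
t: 12.7
eef_pos: [529.0, -57.0, 95.6]
tcp_rot: [-3.141, 0.262, -2.847]
ft_force: [-1.3, -0.3, 6.5]
opening: 0.005
grip_force: 3.1
```

Call:
jog_arm(
  motion=[
    [0, 0, 0, 0.3, 0, 1, 0],
    [0, 0, 0, 0.3, 0, 1, 0],
    [0, 0, 0, 0, 0, 0, 0],
  ],
)

```text
t: 13.08
eef_pos: [529.2, -56.9, 93.8]
tcp_rot: [-3.141, 0.26, -2.847]
ft_force: [-2.4, -0.1, 5.7]
opening: 0.007
grip_force: 2.7
```

```bash
python3 - <<'E'
from h import *
c=env.read_camera("top");P=cloud(c);s=env.read_camera("scene")
m=(abs(P[...,0]-634)<90)&(abs(P[...,1]+25)<90)&(P[...,2]>185);B=(P[m]-[634,-25,0])@np.array([[.957,-.287,0],[.287,.957,0],[0,0,1]])
B=B[(B[:,0]>-20)&(B[:,0]<75)&(abs(B[:,1])<50)];print(len(B))
if len(B)>20: k=np.polyfit(B[:,2],B[:,0],1);print("lid ang",np.pi/2-np.arctan(-k[0]), B[:,2].max())
print(env.state()["ft_force"],env.state()["eef_pos"])
cv2.imwrite("pics/s6.png",cv2.resize(s["color"][130:280,170:370,::-1],(800,600),interpolation=cv2.INTER_CUBIC))
E
```

```text
375
lid ang 0.8780882622487944 268.6873236091874
[-1.99244177 -0.77228768  4.99860576] [529.18214199 -56.85011357  93.85773813]
```

View pics/s6.png

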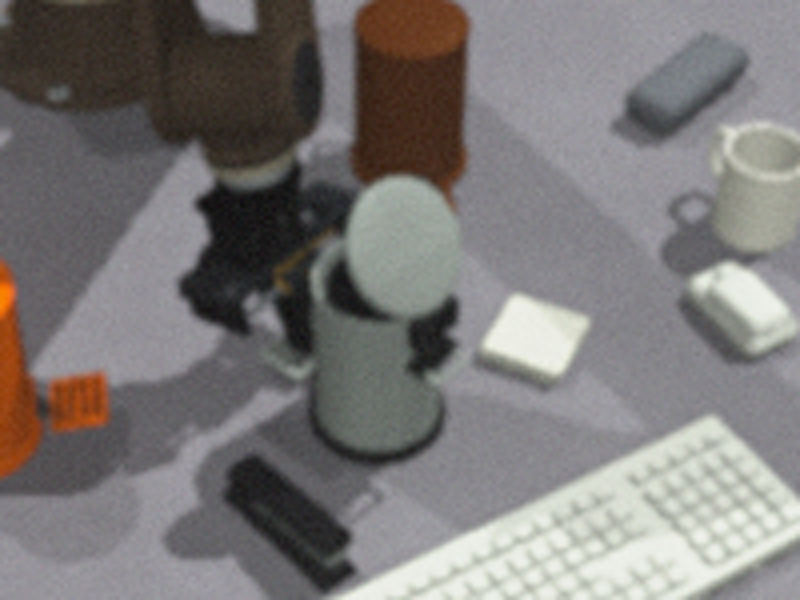

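The lid at (405,250) is well up but not yet fully open, and the bin hasn't moved. I'll press on in small steps until the stop.

Call:
jog_arm(
  motion=[
    [0, 0, 0, 0.2, 0, 0.8, 0],
    [0, 0, 0, 0.1, 0, 0.5, 0],
    [0, 0, 0, 0, 0, 0, 0],
  ],
)

```text
t: 13.55
eef_pos: [529.3, -56.7, 92.7]
tcp_rot: [-3.141, 0.259, -2.847]
ft_force: [-2.3, -2.5, 5.7]
opening: 0.004
grip_force: 2.6
```

Call:
jog_arm(
  motion=[
    [0, 0, 0, 0.1, 0, 0.5, 0],
    [0, 0, 0, 0, 0, 0, 0],
  ],
)

```text
t: 13.8
eef_pos: [529.4, -56.7, 92.3]
tcp_rot: [-3.141, 0.259, -2.848]
ft_force: [-3.0, -2.2, 4.9]
opening: 0.0
grip_force: 2.7
```

Call:
jog_arm(
  motion=[
    [0, 0, 0, 0.1, 0, 0.4, 0],
    [0, 0, 0, 0, 0, 0, 0],
  ],
)

```text
t: 14.05
eef_pos: [529.6, -56.6, 91.9]
tcp_rot: [-3.141, 0.259, -2.848]
ft_force: [-3.5, -2.4, 4.8]
opening: 0.004
grip_force: 2.7
```

Call:
jog_arm(
  motion=[
    [0, 0, 0, 0.8, 0, 0.2, 0],
    [0, 0, 0, 0.2, 0, 0.3, 0],
    [0, 0, 0, 0, 0, 0, 0],
  ],
)

```text
t: 14.42
eef_pos: [529.5, -56.6, 91.6]
tcp_rot: [-3.14, 0.259, -2.848]
ft_force: [-1.1, -1.1, 4.4]
opening: 0.008
grip_force: 2.5
```

Call:
jog_arm(
  motion=[
    [0, 0, 0, 0.3, 0, 0.4, 0],
    [0, 0, 0, 0, 0, 0, 0],
  ],
)

```text
t: 14.68
eef_pos: [529.5, -56.6, 91.2]
tcp_rot: [-3.14, 0.258, -2.848]
ft_force: [-1.7, -0.9, 6.0]
opening: 0.003
grip_force: 2.5
```

```bash
cat > lid.py <<'E'
from h import *
c=env.read_camera("top");P=cloud(c)
m=(P[...,2]>185);B=(P[m]-[634,-25,0])@np.array([[.957,-.287,0],[.287,.957,0],[0,0,1]])
B=B[(B[:,0]>-25)&(B[:,0]<75)&(abs(B[:,1])<50)&(B[:,2]<290)]
l=cv2.fitLine(B[:,[0,2]].astype(np.float32),cv2.DIST_HUBER,0,.01,.01).ravel();print(len(B),"lid ang",np.arctan(abs(l[1]/l[0])),np.percentile(B[:,2],98))
print(env.state()["ft_force"],env.state()["eef_pos"])
E
python3 lid.py
```

```text
262 lid ang 1.0357841 274.17398088658257
[-0.4502071  -1.00654027  4.4578747 ] [529.46887375 -56.62515915  91.22658841]
```

Call:
jog_arm(
  motion=[
    [0, 0, 0, 0.2, 0, 0.5, 0],
    [0, 0, 0, 0, 0, 0, 0],
  ],
)

```text
t: 14.98
eef_pos: [529.5, -56.6, 90.8]
tcp_rot: [-3.14, 0.258, -2.848]
ft_force: [-0.2, -1.1, 5.6]
opening: 0.003
grip_force: 2.5
```

Call:
jog_arm(
  motion=[
    [0, 0, 0, 0.2, 0, 0.4, 0],
    [0, 0, 0, 0, 0, 0, 0],
  ],
)

```text
t: 15.22
eef_pos: [529.5, -56.6, 90.5]
tcp_rot: [-3.14, 0.258, -2.848]
ft_force: [-0.0, -1.4, 5.3]
opening: 0.01
grip_force: 2.6
```

Call:
jog_arm(
  motion=[
    [0, 0, 0, 0.2, 0, 0.3, 0],
    [0, 0, 0, 0, 0, 0, 0],
  ],
)

```text
t: 15.48
eef_pos: [529.5, -56.6, 90.3]
tcp_rot: [-3.139, 0.258, -2.848]
ft_force: [-0.8, -0.4, 6.8]
opening: 0.002
grip_force: 3.4
```

```bash
python3 lid.py;python3 lid.py
```

```text
217 lid ang 1.0764651 275.49513254902536
[-0.21063928 -1.12726257  6.69320225] [529.54329871 -56.59796643  90.30403108]
222 lid ang 1.0746194 277.07427910783406
[-0.30657695 -0.5700941   6.39245916] [529.54253815 -56.57980429  90.31664452]
```

Call:
jog_arm(
  motion=[
    [0, 0, 0, 0.1, 0, 0.3, 0],
    [0, 0, 0, 0, 0, 0, 0],
  ],
)

```text
t: 15.82
eef_pos: [529.6, -56.6, 90.1]
tcp_rot: [-3.139, 0.257, -2.848]
ft_force: [-0.0, -1.3, 8.4]
opening: 0.008
grip_force: 4.3
```

```bash
python3 lid.py;python3 lid.py
```

```text
217 lid ang 1.0717884 276.4343639219289
[-2.07620318 -0.86078463  8.52911747] [529.56087026 -56.5660819   90.14374535]
214 lid ang 1.0798538 278.7623727320423
[-1.21770757 -0.90275346  8.61096004] [529.58428254 -56.55024351  90.17233904]
```

The force is climbing while the lid angle stays the same, so the pedal is at its stop. One last look before handing in.

```bash
python3 - <<'E'
from h import *
s=env.read_camera("scene")
cv2.imwrite("pics/s7.png",cv2.resize(s["color"][130:280,170:370,::-1],(800,600),interpolation=cv2.INTER_CUBIC))
E
```

```text
(no output)
```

View pics/s7.png

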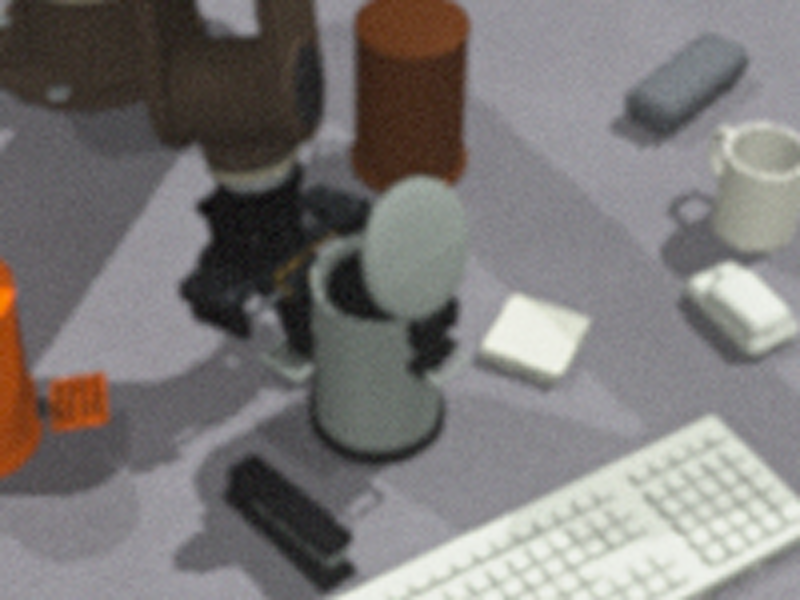

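The lid at (415,248) stands fully open, the bin sits flat at its original place (375,440), and the fingers are holding the pedal down.

```bash
python3 -c "
from cell import env
print(env.job_done())"
```

```text
the job is handed in; nothing more can be done
None
```

I pushed the remote clear of the pedal without lifting it; the fingertips now hold the pedal down at its stop with about 8.5 N, the lid stands open and the bin hasn't moved; the job is handed in, with no verdict returned.

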